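Hook a pot out of the deep pan

TASK

Take the lifter from its holder, hook the round pot by its bail handle, lift it out of the deep pan without tipping or swinging it about, and stand it gently and upright on the clear part of the steel tray. The pot has been sanitised, so only the lifter may touch it, never the gripper or arm. Then stand the lifter upright back in its holder, and leave everything else standing where it is.

Things in the scene. Friction and masses are not known exactly. Their poses are not given: they have to be found in the camera images.
- pot: The thing to lift out: the only round open steel pot in the pan, 88 mm across at the foot, 96 mm at the rim, 70 mm high, 0.18 to 0.35 kg, with a fixed upright bail handle of 6 mm wire in its plane x = 0 (legs at y = +-43 mm). Hung by its bar it swings freely about the bar. Origin: centre of the underside, z up.
- pot_bar (a point): Middle of the level top bar of the pot's bail handle, on the bar's centreline, 117 mm above the pot's underside; the bar runs along y, 62 mm long, and is 6 mm thick. From its ends the wire slopes out and down to y = +-43 mm 25 mm lower, then straight down to the rim, so 44 mm of free height lies between rim and bar. Axes as the pot's.
- lifter: Steel hooking tool, 130 mm high, 0.18 kg, standing upright. Origin: underside, on the axis of its shank; z up, x along the tongue. Foot plate 5 mm thick, 36 mm wide (y), x = -20 to +45 mm, its front the tongue. Shank 12 (x) by 18 mm up to height 60 mm; above it a black square grip, 20 by 20 mm, height 60 to 130 mm, to be held from above by either pair of faces.
- lifter_seat (a point): Centre of the seat on the tongue's upper side, 23 mm ahead of the shank's axis and 5 mm above the underside; axes as the lifter's. A bar rests here, between the shank's face (17 mm behind) and the upturned lip at the tongue's end (17 mm ahead, 5 mm thick, rising 9 mm above the seat).
- holder: Fixed open-topped dark steel box for the lifter, outside 98 (x) by 68 (y) by 50 mm high, walls and floor 4 mm, so inside it is 90 by 60 mm. The lifter starts in it with its tongue along the holder's x (within 0.1 rad). Origin: centre of the underside, z up.
- pan: Fixed deep rectangular steel pan, outside 248 (x) by 298 (y) mm, 80 mm high, walls and floor 4 mm, with a flat rim that stands out 14 mm all round. The pot, the two square tubs and the flask stand on its floor. Origin: centre of the underside, z up.
- tray: Fixed flat steel tray, 270 (x) by 180 (y) mm, floor 3 mm thick, rim 12 mm high and 3 mm thick. The jar stands near its -x end; the rest is clear. Origin: centre of the underside, z up.
- tub_a: Square open steel tub in the pan, 88 by 88 mm, 70 mm high, with the same bail handle as the pot (bar along its y, centreline at 117 mm). Stays. Origin: centre of the underside, z up.
- tub_b: As tub_a. Stays. Origin: centre of the underside, z up.
- flask: Tall round steel bottle standing in the pan, 68 mm across, 220 mm high. Stays. Origin: centre of the underside, z up.
- jar: Glass jar on the tray, 60 mm across, 90 mm high. Stays. Origin: centre of the underside, z up.
- oil: Green glass bottle on the worktop, 66 mm across, 240 mm high. Stays. Origin: centre of the underside, z up.
- mill: Wooden pepper mill on the worktop, 58 mm across, 182 mm high. Stays. Origin: centre of the underside, z up.
- bowl: White bowl on the worktop, 120 mm across, 55 mm high. Stays. Origin: centre of the underside, z up.
- tin: Plain tin on the worktop, 72 mm across, 80 mm high. Stays. Origin: centre of the underside, z up.

How it is judged (in metres and radians):
On the way, in this order (a step that is already met when the one before it is completed fails the run):
1. the pot hangs on the lifter, clear above the pan's rim (height (world z) of pot above 0.09 m and contact force between lifter and pot above 0.8 N), for 0.2 s.
2. the pot stands upright on the tray, free of the lifter (x of pot in the frame of tray between -0.09 and 0.09 m and y of pot in the frame of tray between -0.045 and 0.045 m and z of pot in the frame of tray below 0.012 m and angle between pot's own z axis and vertical below 0.06 rad and contact force between pot and tray above 0.3 N and contact force between pot and jar below 0.1 N and contact force between lifter and pot below 0.05 N), for 0.2 s.
At the end, for the whole second after the job is handed in: The pot stands still and upright (0.06 rad) on the tray floor, centre within 90 mm (tray x) and 45 mm (y), free of jar and lifter; the lifter stands still on its holder's floor, upright (0.15 rad); all bystanders upright (0.1 rad) and within 30 mm of their starts (all of step 2 and linear speed of each of pot, lifter below 0.02 m/s and angle between lifter's own z axis and vertical below 0.15 rad and z of lifter in the frame of holder below 0.012 m and x of lifter in the frame of holder between -0.045 and 0.045 m and y of lifter in the frame of holder between -0.03 and 0.03 m and angle between each of tub_a, tub_b, flask, jar, oil, mill, bowl, tin's own z axis and vertical below 0.1 rad); the robot touches nothing.
It fails at once if the gripper or arm touches the pot (over 0.5 N) (contact force between any of the fingers, the arm and pot above 0.5 N).
It fails at once if the pot is set down hard on the tray (over 40 N) (contact force between pot and tray above 40 N).
It fails at once if the pot is tipped by more than 0.7 rad (angle between pot's own z axis and vertical above 0.7 rad).
It fails at once if a tub or the flask is shifted by more than 30 mm (distance of any of tub_a, tub_b, flask from where it was at the start of the episode above 0.03 m).
It fails at once if the jar, oil bottle, mill, bowl or tin is shifted by more than 30 mm (distance of any of jar, oil, mill, bowl, tin from where it was at the start of the episode above 0.03 m).
It also fails if it takes over 69 s, if anything falls off the work surface, if the arm or the gripper's body presses on something with over 40 N, if the wrist force passes 120 N, or if a joint passes its speed limit or range.

ROBOT

A 6-joint arm with a two-finger parallel gripper is mounted at the origin on the work surface. World frame = base frame: x ahead of the robot, y to its left, z up, the work surface at z = 0. Lengths are in mm, angles in rad, forces in N, time in s.
With the tool pointing down it reaches from about 275 to 825 mm from the base axis. Payload 4.9 kg.
Tool frame: the origin (TCP) lies at the very end of the fingers, on their centre line; the grasp point (between the pads) lies 19 mm behind it; z points along the fingers, y is the line along which they close (so a half turn about z gives the same grasp; the last joint's range is limited). The gripper opens to 85 mm and grips with 20 to 120 N. Pads are 22 mm wide; open, the fingers measure 114 mm over their backs; the gripper's body (76 mm by 85 mm) begins 54 mm behind the grasp point. The pads swing forward as they close: fully open they stand 13 mm farther back than shut.
Start: joints at [1.103, 0.326, -0.193, 1.052, 0, 1.437], TCP at [180.195, 519.662, 231.281] pointing down, gripper open.
Joint ranges: [-2.65, 2.65], [-0.97, 1.79], [-1.3, 1.35], [-1.93, 2.1], [-1.47, 1.37], [-3.14, 3.14]. Speed limits (rad/s): [2.57, 2.57, 3.14, 3.14, 3.14, 3.14].

INTERFACE

Orientations are given as [roll, pitch, yaw] about the fixed x, y, z axes, in that order (R = Rz(yaw) Ry(pitch) Rx(roll)).
In Python, from bench import bot, solve_ik, imaging gives the robot as it stands. Calls block until the motion is done:
- bot.move_ptp(position, orientation): joint-space move of the TCP to a pose.
- bot.movel(position, rot=None, max_speed=150, threshold=None): straight line of the TCP; rot=None keeps the orientation; max_speed is the mean speed in mm/s. With threshold (N) it stops when the force on the tool has changed by that much, and returns True; else False.
- bot.move_j(angles): joint-space move.
- bot.grip(opening, effort=None): opening from 0.0 (shut) to 1.0 (fully open); effort is the grip in N (None keeps the last); returns when the fingers have stopped.
- bot.dwell(seconds).
- solve_ik(position, orientation): joint angles nearest the present ones, or None.
- bot.get_state(): the state.
- imaging.capture(name): name is "side" or "top" or "wrist"; returns the picture (400x640x3 uint8, blue, green, red); there is no depth.
- imaging.camera_model(name): a dict with "K" (3x3 intrinsics, pixels), "position" and "rotation" of the camera in the world. Camera axes: x right, y up, looking along -z (the intrinsics and any distortion apply to the point x, -y, -z); pixel columns grow to the right and rows downward; lengths in mm; the calibration is good to about 2 mm. The wrist camera is an equidistant fisheye: a pixel r from the principal point sees the ray r / f radians off the axis. A picture is of the moment at which its call begins: read the wrist's pose just before it. camera_model takes no time and is no camera call; for the wrist camera it gives the pose at the moment of the call.
A pose or a line that the arm cannot do raises bot.IKError and nothing moves.
- bot.sign_off(): hands the job in; it is judged then, once.
The state is a dict: "t": time; "qpos": joint angles; "joint_velocities": joint speeds; "effort": joint torques, N m; "tcp_pos": TCP position; "orientation": TCP orientation; "contact_force": force on the tool from outside, world axes, zero at the start; "wrist_torque": the same for the moment, N m; "opening": opening from 0.0 (shut) to 1.0 (fully open); "gripper_force": force on a finger pad.
Only numpy, scipy, OpenCV 4.12 (cv2) and the standard library are available. Lean on these libraries where they do the work, as an engineer would, in place of code of your own. Each camera call takes 0.05 s, during which the arm holds its last target. There are 200 camera calls.

## Working session

There is one attempt and no reset: what is moved stays moved. The work goes in short steps, each a Python script; the robot and the scene stay as the last script left them, time stands still between calls to the robot, and variables do not carry over. Pictures are saved under pics/ and viewed, at most 10 in all, crops included, and the job is handed in when it is done.

```bash
mkdir -p pics; ls; cat > h.py <<'E'
import numpy as np, cv2
from bench import bot, solve_ik, imaging
def ray(m,u,v,fish=False):
    K=np.array(m["K"]);x=(u-K[0,2])/K[0,0];y=(v-K[1,2])/K[1,1]
    if fish:
        r=np.hypot(x,y);s=np.sin(r)/r if r>1e-9 else 1;d=np.array([x*s,-y*s,-np.cos(r)])
    else: d=np.array([x,-y,-1.])
    return np.array(m["position"]),np.array(m["rotation"])@d
def onz(m,u,v,z,fish=False):
    p,d=ray(m,u,v,fish);return p+d*(z-p[2])/d[2]
def proj(m,P,fish=False):
    K=np.array(m["K"]);c=np.array(m["rotation"]).T@(np.array(P,float)-np.array(m["position"]))
    x,y,z=c[0],-c[1],-c[2]
    if fish:
        r=np.hypot(x,y);t=np.arctan2(r,z);x,y=x/r*t,y/r*t
    else:x,y=x/z,y/z
    return K[0,0]*x+K[0,2],K[1,1]*y+K[1,2]
E
python3 - <<'E'
from h import *
for n in("top","side"):
    cv2.imwrite(f"pics/{n}0.png",imaging.capture(n));m=imaging.camera_model(n);print(n,m)
print(imaging.camera_model("wrist"),bot.get_state()["orientation"],bot.get_state()["t"])
cv2.imwrite("pics/wrist0.png",imaging.capture("wrist"))
E
```

```text
pics
top {'K': array([[362.23468948,   0.        , 316.51068303],
       [  0.        , 362.23468948, 204.82147737],
       [  0.        ,   0.        ,   1.        ]]), 'position': array([ 389.83687146,  -12.91772098, 1204.0934118 ]), 'rotation': array([ 1.80769258e-01, -4.79395749e-05, -1.54917906e+00])}
side {'K': array([[474.24219512,   0.        , 328.97690921],
       [  0.        , 474.24219512, 193.6719683 ],
       [  0.        ,   0.        ,   1.        ]]), 'position': array([ 161.53711733, -563.78356319,  972.86770993]), 'rotation': array([ 0.70073516,  0.00835241, -0.6535702 ])}
{'K': array([[309.70691629,   0.        , 318.67547155],
       [  0.        , 309.70691629, 201.69846821],
       [  0.        ,   0.        ,   1.        ]]), 'position': array([106.9854516 , 544.46235747, 373.2933687 ]), 'rotation': array([-0.30135694,  0.00147003,  1.23714263])} [-3.14007939e+00 -2.13113143e-04  2.80778147e+00] 0.1
```

View pics/top0.png

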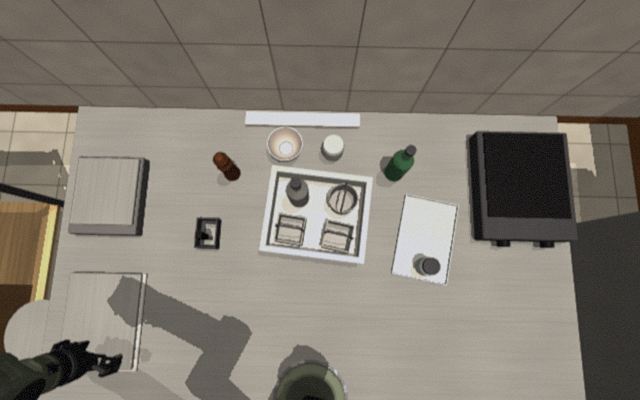

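View pics/side0.png

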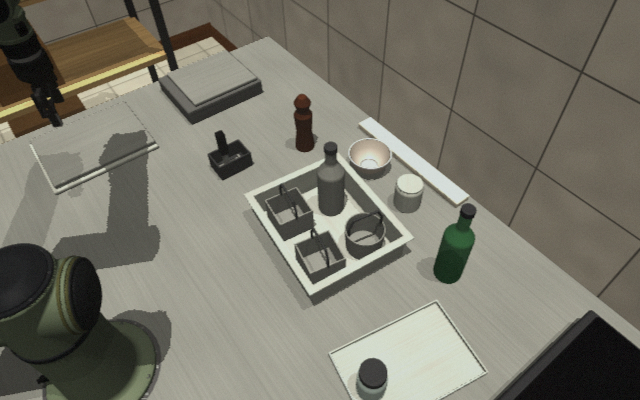

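Top view: holder at (207,233), pan centre at (317,214), pot at (341,199) with its bar running roughly up the image, tray at (426,238), jar at (428,265). In the side view the lifter grip is at (221,140), and the pot bar is at about (362,220).

```bash
python3 - <<'E'
s=open('h.py').read()
s=s.replace("import numpy as np, cv2","import numpy as np, cv2\nfrom scipy.spatial.transform import Rotation as Ro\nRM=lambda m:Ro.from_euler('xyz',m['rotation']).as_matrix()").replace('np.array(m["rotation"])','RM(m)')
open('h.py','w').write(s)
from h import *
m=imaging.camera_model("top")
for n,u,v,z in [("holder",207,233,50),("pot",341,199,70),("tubB",336,235,70),("tubA",291,230,70),("flask",297,184,200),("jar",429,264,90),("tray1",404,195,12),("tray2",457,206,12),("tray3",445,283,12),("tray4",392,272,12),("pan1",272,167,80),("pan2",373,175,80),("pan3",363,262,80),("pan4",261,252,80),("oil",408,152,240),("mill",220,158,182),("bowl",284,144,55),("tin",332,147,80)]:
    print(n,onz(m,u,v,z).round())
w=imaging.camera_model("wrist");st=bot.get_state()
Rt=Ro.from_euler('xyz',st['orientation']).as_matrix()
print("cam in tool",Rt.T@(w['position']-np.array(st['tcp_pos'])),(Rt.T@RM(w)).round(3))
E
```

```text
holder [502. 339.  50.]
pot [618. -86.  70.]
tubB [502. -72.  70.]
tubA [515.  70.  70.]
flask [632.  48. 200.]
jar [ 418. -354.   90.]
tray1 [ 648. -302.   12.]
tray2 [ 614. -478.   12.]
tray3 [ 361. -427.   12.]
tray4 [ 392. -257.   12.]
pan1 [716. 137.  80.]
pan2 [ 696. -187.   80.]
pan3 [ 420. -155.   80.]
pan4 [444. 159.  80.]
oil [ 721. -260.  240.]
mill [710. 278. 182.]
bowl [803. 104.  55.]
tin [787. -55.  80.]
cam in tool [  77.24626397   -0.23387789 -142.69074867] [[ 0.     0.955  0.297]
 [ 1.    -0.    -0.   ]
 [-0.     0.297 -0.955]]
```

```bash
cat > look.py <<'E'
from h import *
import pickle
def look(name,pos,yaw):
    bot.move_ptp(pos,[np.pi,0,yaw]);bot.dwell(.2)
    m=imaging.camera_model("wrist");im=imaging.capture("wrist")
    cv2.imwrite(f"pics/{name}.png",im);pickle.dump(m,open(f"{name}.pkl","wb"))
    s=bot.get_state();print(name,s["t"],s["tcp_pos"],s["qpos"])
E
python3 - <<'E'
from look import *
bot.movel([180,520,330])
look("pan1",[560,-80,320],np.pi-.1)
look("hold1",[502,339,260],np.pi+.6)
E
```

```text
pan1 3.725 [560.06665986 -79.50906542 320.04241173] [-2.71527006e-01  3.15860422e-01  1.90005055e-02  1.27385474e+00
  5.07300298e-05 -1.72319498e-01]
hold1 5.55 [502.57043984 338.24144065 260.14948625] [ 4.70615360e-01  4.15363727e-01  1.39000007e-02  1.16904827e+00
 -3.92731045e-05 -1.27842500e-01]
```

View pics/pan1.png

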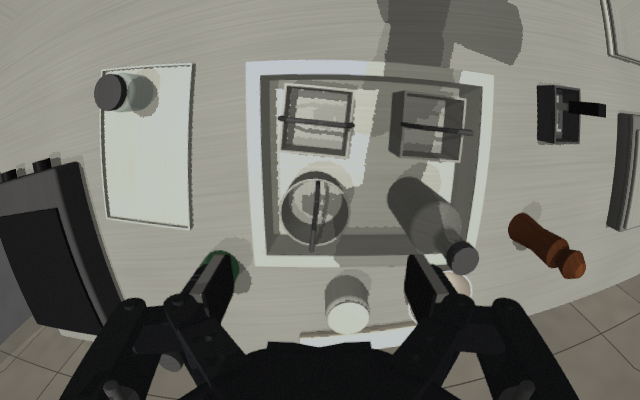

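View pics/hold1.png

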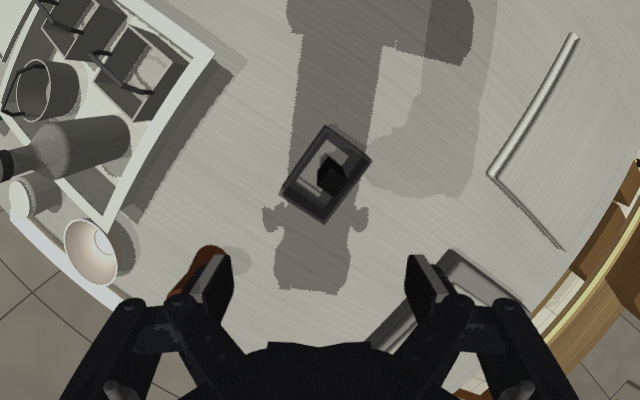

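Pan view: pot rim centred near (315,209), wire roughly from (318,180) to (313,250). Holder view: holder at (326,174), grip at about (331,174). I'll enlarge both.

```bash
python3 - <<'E'
import cv2,numpy as np
def crop(n,x0,y0,w,h,k):
    c=cv2.imread(f"pics/{n}.png")[y0:y0+h,x0:x0+w]
    c=cv2.convertScaleAbs(c,alpha=1.6,beta=20)
    return cv2.resize(c,None,fx=k,fy=k,interpolation=cv2.INTER_CUBIC)
a=crop("pan1",268,160,95,100,4);b=crop("hold1",270,115,110,115,5)
o=np.zeros((600,960,3),np.uint8);o[:400,:380]=a;o[:575,390:940]=b
cv2.imwrite("pics/c1.png",cv2.resize(o,(800,500)))
E
```

```text
(no output)
```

View pics/c1.png

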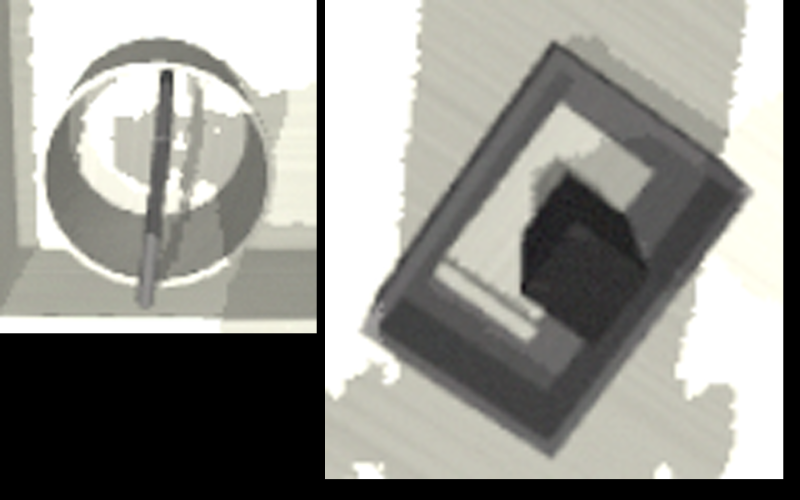

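```bash
python3 - <<'E'
from h import *
import pickle
P=pickle.load(open("pan1.pkl","rb"));H=pickle.load(open("hold1.pkl","rb"))
a=lambda X,Y,z:onz(P,268+X/3.333,160+Y/3.333,z,True)
b=lambda X,Y,z:onz(H,270+(X-325)/4.167,115+Y/4.167,z,True)
print("rimc",a(158,174,74).round(1),"rim pts",[a(*p,74).round() for p in((46,160),(270,175),(158,62),(158,285))])
p,q=a(165,105,121),a(152,235,121);print("bar",p,q,np.linalg.norm(p-q),"yaw",np.arctan2(*(q-p)[1::-1]))
# trace image of guess
c=[b(*p,50) for p in((556,42),(750,190),(550,456),(372,328))];C=np.mean(c,0);print("holder",np.round(c),C)
ax=(c[3]-c[0]+c[2]-c[1]);print("holder x yaw",np.arctan2(ax[1],ax[0]))
t=[b(*p,134) for p in((575,225),(645,268),(597,340),(522,292))];print("top",np.round(t),np.mean(t,0))
for i in range(4): d=t[(i+1)%4]-t[i];print(np.linalg.norm(d),np.arctan2(d[1],d[0]))
l=[b(435,265,14),b(540,335,14)];print("lip",np.round(l),np.mean(l,0),np.linalg.norm(l[0]-l[1]))
def cen(m,pts,z):print(np.mean([onz(m,*p,z,True) for p in pts],0).round(),[onz(m,*p,z,True).round() for p in pts])
print("tray");cen(P,[(103,67),(193,64),(191,229),(108,217)],12)
print("jar top",onz(P,111,93,90,True),"flask top",onz(P,462,258,224,True))
print("pan");cen(P,[(247,62),(494,73),(478,270),(252,267)],80)
E
```

```text
rimc [617.7 -89.3  74. ] rim pts [array([ 607., -133.,   74.]), array([623., -45.,  74.]), array([572., -85.,  74.]), array([666., -94.,  74.])]
bar [576.7071431  -82.24686045 121.        ] [624.24073827 -91.69662434 121.        ] 48.46380821763852 yaw -0.1962431715747005
holder [[450. 313.  50.]
 [453. 380.  50.]
 [550. 379.  50.]
 [546. 315.  50.]] [499.80907944 346.85928586  50.        ]
holder x yaw 0.005846224472933321
top [[477. 334. 134.]
 [476. 352. 134.]
 [495. 352. 134.]
 [496. 333. 134.]] [486.07148546 342.73571798 134.        ]
17.758765007094535 1.6157483648982123
18.994089425784434 0.03878317920077698
19.507734418186345 -1.5556240183034327
18.506333506196537 3.086004833328441
lip [[529. 322.  14.]
 [529. 362.  14.]] [529.20777375 342.22193092  14.        ] 39.61141789232344
tray
[ 500. -364.   12.] [array([ 349., -425.,   12.]), array([ 389., -252.,   12.]), array([ 649., -302.,   12.]), array([ 614., -476.,   12.])]
jar top [ 413.42078554 -353.58824799   90.        ] flask top [625.494158    49.52189303 224.        ]
pan
[571.  -4.  80.] [array([ 414., -153.,   80.]), array([444., 170.,  80.]), array([738., 154.,  80.]), array([ 690., -188.,   80.])]
```

Lifter is at (486,342.5) with tongue along +x. The pot is at (618,-89) with bar yaw -0.19, and the tray centre is about (502,-365) with yaw -0.19. Next I'll grasp the lifter and check the grip.

```bash
python3 - <<'E'
from look import *
bot.move_ptp([486,342.5,175],[np.pi,0,np.pi])
hit=bot.movel([486,342.5,84],max_speed=100,threshold=8);print("hit",hit)
if not hit:
    bot.grip(0,90);s=bot.get_state();print(s["opening"],s["gripper_force"],s["tcp_pos"],s["contact_force"])
    bot.movel([486,342.5,200],max_speed=120);bot.dwell(.3)
    s=bot.get_state();print(s["t"],s["opening"],s["gripper_force"],s["contact_force"])
    bot.movel([486,342.5,260]); 
    # go to a standoff near the pot
    u=np.array([np.cos(1.38),np.sin(1.38)])
    p=np.array([618,-90])-u*75
    bot.move_ptp([*p,260],[np.pi,0,np.pi+1.38]);bot.dwell(.2)
    s=bot.get_state();print(s["t"],s["tcp_pos"],s["orientation"],s["contact_force"],s["qpos"])
    for n in("top","side","wrist"):cv2.imwrite(f"pics/s_{n}.png",imaging.capture(n))
    a=cv2.imread("pics/s_side.png")[80:300,230:480]
    b=cv2.imread("pics/s_wrist.png")[0:400,120:520]
    o=np.zeros((528,800,3),np.uint8);o[:352,:400]=cv2.resize(a,(400,352));o[:400,400:]=b
    cv2.imwrite("pics/c2.png",o)
E
```

```text
hit False
0.2240844366590168 87.82727479934692 [486.33283983 342.5959046   84.37826584] [ 0.76405309 -0.59666842  3.46615265]
9.2833 0.2249708385868178 87.4133813381195 [ 0.3981905   0.56002853 -1.0479409 ]
11.975 [ 603.92641031 -162.88239485  260.02421968] [-3.14156781e+00  5.09250319e-05 -1.76051586e+00] [ 0.34680617 -0.79632536 -1.43029373] [-3.81402210e-01  4.54260805e-01  7.38154658e-02  1.19033630e+00
  5.47258655e-05 -1.76247900e+00]
```

View pics/c2.png

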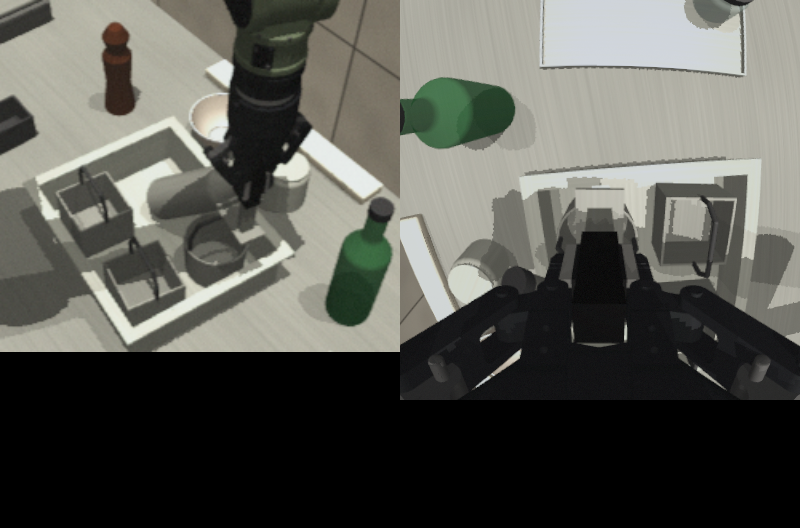

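```bash
python3 - <<'E'
import cv2,numpy as np
a=cv2.imread("pics/s_top.png")[150:280,240:400];b=cv2.imread("pics/s_side.png")[100:300,230:430]
o=np.zeros((400,800,3),np.uint8);o[:325,:400]=cv2.resize(a,(400,325),interpolation=2);o[:,400:]=cv2.resize(b,(400,400),interpolation=2)
cv2.imwrite("pics/c3.png",o)
E
```

```text
(no output)
```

View pics/c3.png

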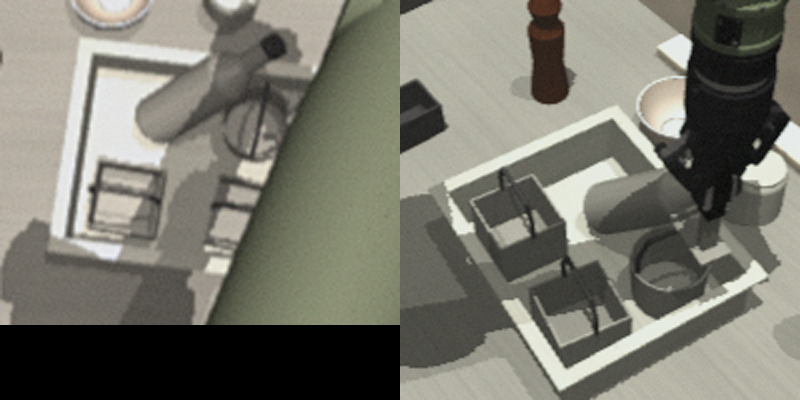

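The flask has been knocked over: it now lies across to the far rim of the pan. I carried the lifter at z=260, which put its foot at about 180, below the flask's 224 mm top. That was my error. I'll estimate how far the flask's base moved before deciding what to do.

```bash
python3 - <<'E'
from h import *
m=imaging.camera_model("top")
b0=onz(m,*proj(m,[628,48,4]),4)
for z in(20,34,40):print("base",z,onz(m,299,199,z).round())
for z in(70,90,110):print("cap",z,onz(m,349,168,z).round())
s=bot.get_state();print(s.keys(),s["t"])
for n,u,v in[("base side",230+(600-400)/2,100+207/2)]:
    ms=imaging.camera_model("side");print(n,onz(ms,u,v,34).round())
print("pot rim side->",onz(imaging.camera_model("side"),230+(669-400)/2,100+262/2,74).round())
print("flask orig base via side", onz(imaging.camera_model("side"),331,205,4).round())
E
```

```text
base 20 [625.  50.  20.]
base 34 [622.  50.  34.]
base 40 [621.  49.  40.]
cap 70 [ 721. -111.   70.]
cap 90 [ 715. -109.   90.]
cap 110 [ 709. -108.  110.]
dict_keys(['t', 'qpos', 'joint_velocities', 'effort', 'tcp_pos', 'orientation', 'contact_force', 'wrist_torque', 'gripper_force', 'opening']) 12.125
base side [619.  42.  34.]
pot rim side-> [613. -98.  74.]
flask orig base via side [633.  56.   4.]
```

The base centre moved about 27–30 mm, mostly from tilting in place, so the run may still be within the limit. The flask also probably rests near the pot's handle. I'll put the lifter back by a high route, look, and stand the flask up by its neck.

```bash
python3 - <<'E'
from look import *
p=bot.get_state()["tcp_pos"]
bot.movel([p[0],p[1],335],max_speed=200)
bot.move_ptp([486.2,342.5,335],[np.pi,0,np.pi])
bot.movel([486.2,342.5,105],max_speed=200)
print("hit",bot.movel([486.2,342.5,84.5],max_speed=50,threshold=6),bot.get_state()["tcp_pos"])
bot.grip(.7);bot.movel([486.2,342.5,330],max_speed=250)
look("pan2",[560,-80,330],np.pi-.1)
cv2.imwrite("pics/top2.png",imaging.capture("top"));cv2.imwrite("pics/side2.png",imaging.capture("side"))
a=cv2.imread("pics/pan2.png")[50:290,240:510];b=cv2.imread("pics/side2.png")[100:300,230:430]
o=np.zeros((480,800,3),np.uint8);o[:356,:400]=cv2.resize(a,(400,356),interpolation=2);o[:400,400:]=cv2.resize(b,(400,400),interpolation=2)
cv2.imwrite("pics/c4.png",o)
E
```

```text
hit True [486.10329187 342.52948005  84.52128001]
pan2 19.7583 [560.12421569 -79.1291308  330.02640381] [-2.70863277e-01  3.13697462e-01  4.08331950e-02  1.29789879e+00
  8.10293638e-05 -1.72341769e-01]
```

View pics/c4.png

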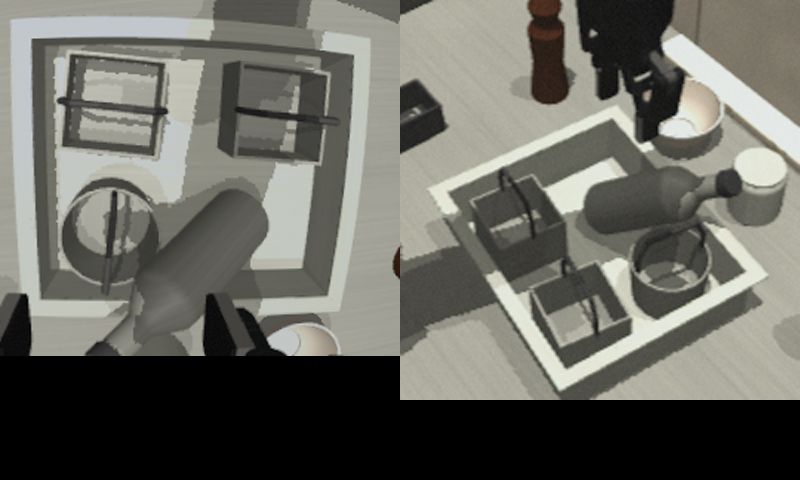

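The flask lies with its cap over the far rim (side px ≈(394,191)), close to the pot but clear of its handle. The pot is upright. I'll triangulate the cap and recheck the pot.

```bash
python3 - <<'E'
from h import *
import pickle
W=pickle.load(open("pan2.pkl","rb"));T=imaging.camera_model("top");S=imaging.camera_model("side")
def tri(*r):
    A=np.zeros((3,3));b=np.zeros(3)
    for p,d in r:
        d=d/np.linalg.norm(d);M=np.eye(3)-np.outer(d,d);A+=M;b+=M@p
    x=np.linalg.solve(A,b);return x.round(1),[np.linalg.norm(np.cross(x-p,d/np.linalg.norm(d))).round(1) for p,d in r]
k=1.483
print("cap",tri(ray(T,348.8,168),ray(S,394,191.5),ray(W,240+100/k,50+348/k,True)))
print("cap TS",tri(ray(T,348.8,168),ray(S,394,191.5)))
# body silhouette base end (cylinder axis end) 
print("base end TW",tri(ray(T,299,199),ray(W,240+243/k,50+215/k,True)))
print("shoulder WS",tri(ray(S,230+(690-400)/2,100+190/2),ray(W,240+165/k,50+305/k,True)))
c=onz(W,240+110/k,50+236/k,74,True);print("pot rim",c)
p,q=[onz(W,240+x/k,50+y/k,121,True) for x,y in((113,205),(108,275))];print("bar",p,q,np.arctan2(*(q-p)[1::-1]))
t=cv2.imread("pics/top2.png")
g=t[150:230,270:370];cv2.imwrite("pics/t2.png",g)
# dark cap in top2
h=cv2.inRange(g,(0,0,0),(45,45,45));n,l,s,ce=cv2.connectedComponentsWithStats(h)
print([(x+[270,150],a[4]) for x,a in zip(ce[1:].round(1),s[1:]) if a[4]>8])
E
```

```text
cap (array([ 690.1, -102.7,  158.9]), [np.float64(4.5), np.float64(3.5), np.float64(7.1)])
cap TS (array([ 692.2, -101.8,  162.6]), [np.float64(1.5), np.float64(1.5)])
base end TW (array([626.8,  50.4,  13.4]), [np.float64(0.9), np.float64(0.9)])
shoulder WS (array([683.2, -46.7, 100.5]), [np.float64(4.0), np.float64(4.0)])
pot rim [616.65271595 -90.56598891  74.        ]
bar [575.40159748 -83.28573602 121.        ] [634.92538032 -93.49172078 121.        ] -0.16980940824665217
[]
```

```bash
python3 - <<'E'
from h import *
f=np.array([.41,-.912]);G=np.array([692,-102.]);L=211
R=[np.pi,0,1.99]
bot.grip(.65)
bot.move_ptp([*G,260],R)
hit=bot.movel([*G,144],max_speed=120,threshold=10);print("hit",hit,bot.get_state()["tcp_pos"])
if not hit:
    bot.grip(0,30);s=bot.get_state();print("open",s["opening"],s["gripper_force"],s["contact_force"].round(1))
    if s["opening"]>.05:
        th0=np.radians(52);E0=G-f*145;E1=E0+[4,-6]
        z0=4+34*np.sin(th0)+L*np.cos(th0)
        for i,a in enumerate(np.radians([40,29,18,8,0])):
            E=E0+(E1-E0)*(i+1)/5
            xy=E+f*(-34*np.cos(a)+L*np.sin(a));z=4+34*np.sin(a)+L*np.cos(a)-19+(144+19-2-z0)
            bot.movel([*xy,z],max_speed=70)
            s=bot.get_state();print(np.degrees(a),s["tcp_pos"].round(),s["contact_force"].round(1),round(s["opening"],3))
        bot.dwell(.3)
    cv2.imwrite("pics/side3.png",imaging.capture("side"));cv2.imwrite("pics/top3.png",imaging.capture("top"));print(bot.get_state()["t"])
    a=cv2.imread("pics/top3.png")[130:290,230:390];b=cv2.imread("pics/side3.png")[100:300,230:430]
    cv2.imwrite("pics/c5.png",np.hstack([cv2.resize(a,(400,400)),cv2.resize(b,(400,400))]))
E
```

```text
hit False [ 692.64785259 -102.14215196  145.1007768 ]
open 0.3514547429092465 29.72511202096939 [ 0.  -1.6  1.5]
40.0 [678. -71. 169.] [ 0.6 -1.9  0.5] 0.354
29.000000000000004 [663. -38. 186.] [-1.1  0.3 -5.8] 0.352
18.0 [649.  -3. 197.] [ 1.3 -0.3 -6.2] 0.353
8.0 [634.  30. 199.] [-0.2 -0.7 -4.4] 0.351
0.0 [623.  55. 197.] [ 0.7 -3.3  4.4] 0.354
26.3333
```

View pics/c5.png

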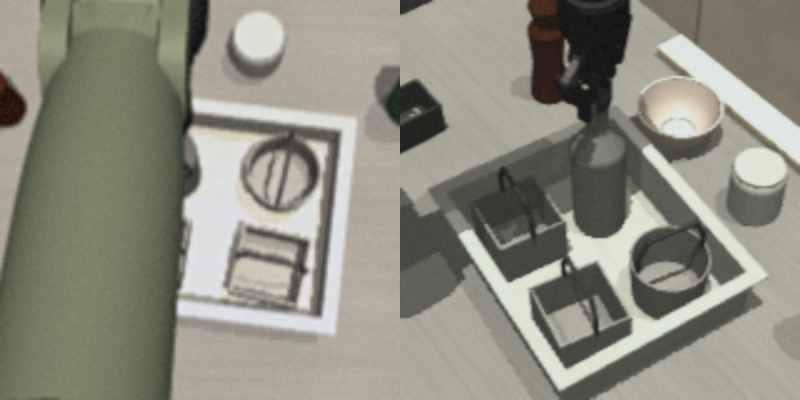

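The flask is standing upright again, held by its cap. I'll release it, re-grasp the lifter, travel high and hook the pot.

```bash
cat > f.py <<'E'
from h import *
def fz(n=8):
    v=[]
    for _ in range(n): bot.dwell(.03);v.append(bot.get_state()["contact_force"])
    return np.mean(v,0).round(2)
E
python3 - <<'E'
from f import *
p=bot.get_state()["tcp_pos"]
bot.grip(.7);bot.movel([p[0],p[1],335],max_speed=150)
cv2.imwrite("pics/side4.png",imaging.capture("side"))
bot.move_ptp([486,342.5,220],[np.pi,0,np.pi])
hit=bot.movel([486,342.5,84],max_speed=120,threshold=8);print("hit",hit)
assert not hit
bot.grip(0,90);s=bot.get_state();print(s["opening"],s["gripper_force"],s["t"])
bot.movel([486,342.5,345],max_speed=220)
ya=1.386;u=np.array([np.cos(ya),np.sin(ya)]);c=np.array([617.5,-90])
p=c-u*72
bot.move_ptp([*p,345],[np.pi,0,np.pi+ya])
bot.movel([*p,200],max_speed=180);print(hit:=bot.movel([*p,172],max_speed=60,threshold=6),bot.get_state()["tcp_pos"],bot.get_state()["t"])
print("base",fz())
assert not hit
q=c-u*23
hit=bot.movel([*q,172],max_speed=40,threshold=4);print("ins",hit,bot.get_state()["tcp_pos"],fz())
if not hit:
    bot.movel([*q,205],max_speed=25);print("lift",fz(),bot.get_state()["t"])
cv2.imwrite("pics/side5.png",imaging.capture("side"))
E
```

```text
hit False
0.22254756649613536 88.12346935272217 30.8583
False [ 604.16396161 -160.75823577  171.75508829] 35.7083
base [-0.03 -0.37 -1.3 ]
ins False [ 613.23628423 -112.88027375  171.98490001] [-0.19  0.26 -1.49]
lift [-0.2  -0.07 -5.24] 39.35
```

Wrist force changed by -3.8 N, so the pot is hanging. I'll lift it clear, carry it and set it down.

```bash
python3 - <<'E'
from f import *
ya=1.386;u=np.array([np.cos(ya),np.sin(ya)])
q=bot.get_state()["tcp_pos"][:2]
bot.movel([*q,308],max_speed=60);print("hang",fz(6))
d=np.array([541,-372])-u*23
bot.movel([*d,308],max_speed=110);bot.dwell(.6)
bot.movel([*d,206],max_speed=75);print(fz(5))
bot.movel([*d,184],max_speed=18);print("down",fz(6))
bot.movel([*d,171],max_speed=25);print("free",fz(4),bot.get_state()["t"])
cv2.imwrite("pics/side6.png",imaging.capture("side"))
hit=bot.movel([*(d-u*52),171],max_speed=40,threshold=4);s=bot.get_state();print("out",hit,s["tcp_pos"],s["t"])
E
```

```text
hang [-0.19  0.13 -4.63]
[-0.53 -0.27 -5.  ]
down [-0.28 -0.18 -1.82]
free [-0.19  0.13 -1.74] 48.925
out False [ 527.32098167 -445.41508448  171.0345459 ] 50.425
```

```bash
python3 - <<'E'
from f import *
p=bot.get_state()["tcp_pos"]
bot.movel([p[0],p[1],345],max_speed=200)
bot.move_ptp([486.2,342.5,345],[np.pi,0,np.pi])
bot.movel([486.2,342.5,110],max_speed=200)
print("hit",bot.movel([486.2,342.5,84.3],max_speed=40,threshold=5),bot.get_state()["tcp_pos"],bot.get_state()["t"])
bot.grip(.7);bot.movel([486.2,342.5,230],max_speed=200);print(bot.get_state()["t"])
for n in("top","side"):cv2.imwrite(f"pics/{n}7.png",imaging.capture(n))
a=cv2.imread("pics/top7.png")[120:300,180:480];b=cv2.imread("pics/side7.png")[80:400,190:510]
cv2.imwrite("pics/c6.png",np.vstack([cv2.resize(np.hstack([cv2.resize(a,(533,320)),b]),(800,300))]))
E
```

```text
hit True [485.48773072 342.19232882  84.68009495] 56.1583
57.5083
```

View pics/c6.png

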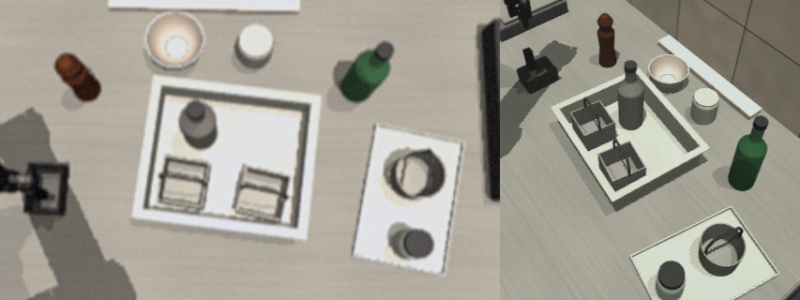

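The final view shows the pot upright on the tray, clear of the jar. The flask is upright in the pan, the lifter stands in its holder, and the other items are where they were.

```bash
python3 -c "
from h import *
print(bot.sign_off())"
```

```text
the job is handed in; nothing more can be done
None
```

The pot stands upright on the tray and the lifter is back in its holder, but on my first carry I knocked the flask over with the lifter; I stood it up again near its start, and its base had moved about 27–30 mm against the 30 mm limit, so the run may be judged failed.

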